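# Test and release the lacquering turntable's stop button

## Robot

A 7-joint arm with a two-finger parallel gripper is mounted at the origin on the work surface. World frame = base frame: x ahead of the robot, y to its left, z up, the work surface at z = 0. Lengths are in m, angles in rad, forces in N, time in s.
With the tool pointing down it reaches from about 0.425 to 0.875 m from the base axis. Payload 8.4 kg.
Tool frame: the origin (TCP) lies midway between the tips of the shut fingers; the grasp point (between the pads) lies 19 mm behind it; z points along the fingers, x is the direction in which the jaws open and shut, and the axes are right-handed (so a half turn about z gives the same grasp; the last joint's range is limited). The gripper opens to 87 mm and grips with 3 to 60 N. Pads are 19 mm wide; open, the fingers measure 117 mm over their backs; the gripper's body (75 mm by 190 mm) begins 51 mm behind the grasp point.
Start: joints at [-1.371, 0.333, 0.04, 1.465, -0.013, 1.343, -0.059], TCP at [0.191, 0.621, 0.223] pointing down, gripper open.
Joint ranges: [-2.58, 2.58], [-0.38, 2.09], [-1.3, 1.39], [0.25, 2.4], [-1.5, 4.64], [0.08, 2.09], [-2.65, 2.65]. Speed limits (rad/s): [2.22, 2.22, 2.79, 2.79, 3.14, 3.14, 3.14].

## Interface

Orientations are given as [roll, pitch, yaw] about the fixed x, y, z axes, in that order (R = Rz(yaw) Ry(pitch) Rx(roll)).
In Python, from plant import robot gives the robot as it stands. The module is installed in compiled form; this text tells all that it offers.
- The arm moves only by the tool step_arm, never from a script. Its argument "commands" is a list of rows, each a list of 7 numbers: the turn, a rotation vector about the world's x, y, z in rad, then the shift along the world's x, y, z in mm, then the closure, from -1 (fully open) to 1 (shut), so that 0 is half open. A call has 1 to 5 rows; each row shifts and turns the commanded pose from where the row before left it; what a row does not reach is not made up. A row lasts 1/10 s, in which the tool goes at most 50 mm and 8.59 degrees, less where a joint would pass 70% of its speed; a pose out of reach is approached as far as the arm can. A call is refused whole if a number of a shift passes 50 or a number of a turn 0.15, either way. A call with a gripper value outside its range is refused whole. The fingers move at their own pace and stop on an object; the grip force is fixed at half the most. Time passes only in rows, so rows that do not move let the fingers close. It gives the time, the measured TCP pose, the force and the opening at its end, in the units of the state.
- robot.get_state(): the state, without advancing time (a new reading comes with each control period).
- robot.read_camera(name): name is "scene" or "top" or "wrist"; returns a dict with "frame" (480x640x3 uint8, red, green, blue), "intrinsics" (3x3 intrinsics, pixels), "R" (3x3) and "t" (3): a world point X has camera coordinates R X + t. Camera axes: x right, y down, z forward; pixel columns grow to the right and rows downward; lengths in m; the calibration is good to about 2 mm. A picture is of the moment at which its call begins. There is no depth.
- robot.sign_off(): hands the job in, once; it reports no verdict.
The state is a dict: "time": time; "joint_pos": joint angles; "qvel": joint speeds; "tau": joint torques, N m; "eef_pos": TCP position; "ee_rot": TCP orientation; "ft_force": force on the tool from outside, world axes, zero at the start; "torque": the same for the moment, N m; "width": finger opening in m.
Only numpy, scipy, OpenCV 4.12 (cv2) and the standard library are available. Lean on these libraries where they do the work, as an engineer would, in place of code of your own. Each camera call takes 0.05 s, during which the arm holds its last target. There are 200 camera calls.

## Task

Test the emergency stop of the parasol turntable: with the fingertips press the big red mushroom button on the yellow box straight in until it latches, then push its raised bar round clockwise (seen from above) until the button unlatches and pops back out, and move clear. Do not press the green start button, and do not lift or move the jar, the wooden hub, the cup or the brush that stand around the box.

Things in the scene. Friction and masses are not known exactly. Their poses are not given: they have to be found in the camera images.
- station: Fixed yellow control box, 90 x 170 x 70 mm (its x, y, z), bolted to the table; origin at the centre of its underside. The red stop stands on its top 40 mm from the centre towards +y of the box, the green start button 50 mm from the centre towards -y.
- stop_top (a point): Centre of the top of the bar on the red mushroom button, on its axis, 133 mm above the table when out; moves and turns with the button (z up, x along the bar). The head is a red disc, 60 mm across, 13 mm thick; across it stands a bar 54 mm long, 12 thick, 19 tall (white line on top), so the disc's top is 19 mm below this point. Under it a fixed black collar 48 mm wide. The bar's heading varies.
- stop_press (a joint): How far the red button is pressed down, in m: 0 out, 0.0125 at the bottom stop. A spring and the latch resist with 2 N at the top and up to about 5 N on the way: press it to the bottom stop with about 8 N. It latches at 0.0105 and, let go, stays at about 0.010 until twisted; unlatched it springs back to 0.
- stop_twist (a joint): Turn of the red button head about its upright axis in rad: 0 at rest, growing clockwise seen from above, stop at 1.05 (it cannot turn the other way). A spring of 0.02 to 0.085 N m turns it back to 0 when let go. When latched down, turning it past about 0.6 frees the latch and the button pops out 10 mm by itself.
- start (a joint): Travel of the green start button in m: 0 out, 0.006 fully pressed (4 N). Leave it alone.
- start_top (a point): Centre of the top of the green start button, 22 mm diameter, in a black ring of 38 mm, 92 mm above the table.
- jar: Loose white paste jar with lid, 76 mm diameter, 75 mm tall, upright; origin at the centre of its underside. Bystander.
- hub: Loose turned wooden parasol hub, a spool of 48 mm diameter and 52 mm height, upright; origin at the centre of its underside. Bystander.
- cup: Loose blue cup, 72 mm diameter, 85 mm tall, upright; origin at the centre of its underside. Bystander.
- brush: Loose brush, about 170 mm long, lying on the table on the robot's side of the box; origin under its middle, its x runs along it. Bystander.
Not all that is in view belongs to the job. There is more than one size of the station; the one meant has the size given above.

How it is judged:
On the way, in this order (a step that is already met when the one before it is completed fails the run):
1. the red button is pressed in and latched, not yet twisted (value of joint stop_press above 0.0093 m and value of joint stop_twist below 0.25 rad), for 0.2 s.
2. the red button is twisted clockwise while still latched in (value of joint stop_press above 0.008 m and value of joint stop_twist above 0.4 rad).
At the end, for the whole second after the job is handed in: The red button is fully out again (within 2 mm) and turned back to rest (within 0.15 rad), the green button is out, and the jar, hub, cup and brush are within 20 mm of where they began (value of joint stop_press below 0.002 m and value of joint stop_twist below 0.15 rad and value of joint start below 0.0015 m and distance of each of jar, hub, cup, brush from where it was at the start of the episode below 0.02 m and linear speed of each of jar, hub, cup below 0.02 m/s); the robot touches nothing.
It fails at once if the green start button is pressed (3 mm) (value of joint start above 0.003 m).
It fails at once if the jar, hub, cup or brush is lifted 15 mm or moved 20 mm (height (world z) of any of jar, hub, cup above 0.015 m or distance of any of jar, hub, cup, brush from where it was at the start of the episode above 0.02 m).
It fails at once if the jar, hub or cup is tipped over (angle between any of jar, hub, cup's own z axis and vertical above 0.5 rad).
It also fails if it takes over 38 s, if anything falls off the work surface, if the arm or the gripper's body presses on something with over 40 N, if the wrist force passes 120 N, or if a joint passes its speed limit or range.

## Working session

There is one attempt and no reset: what is moved stays moved. The work goes in short steps, Python scripts to look and compute and a tool call to move; the robot and the scene stay as the last step left them, time stands still between calls to the robot, and variables do not carry over. Pictures are saved under pics/ and viewed, about 8 in all and at most 12, crops included, and the job is handed in when it is done.

Besides the shell and the picture viewer there is one more tool, called as name(argument=value, ...), one argument or row to a line, values as JSON. step_arm: Moves the arm, as the interface text tells. Its arguments: {"type":"object","properties":{"commands":{"type":"array","items":{"type":"array","items":{"type":"number"}}}},"required":["commands"]}

```bash
mkdir -p pics; cat > h.py <<'E'
import numpy as np, cv2
from plant import robot
def cam(n,save=None):
    c=robot.read_camera(n)
    if save: cv2.imwrite('pics/'+save,c['frame'][:,:,::-1])
    return c
def ray(c,uv,z):
    R,t,K=map(np.array,(c['R'],c['t'],c['intrinsics']))
    o=-R.T@t; d=R.T@np.linalg.solve(K,[uv[0],uv[1],1.])
    return o+d*(z-o[2])/d[2]
def proj(c,X):
    p=np.array(c['intrinsics'])@(np.array(c['R'])@X+c['t']); return p[:2]/p[2]
E
python3 - <<'E'
from h import *
import pickle
d={}
for n in ('top','scene'): d[n]=cam(n,n+'0.png')
pickle.dump(d,open('c0.pkl','wb'))
for n in d: print(n,-np.array(d[n]['R']).T@d[n]['t'])
s=robot.get_state(); print(s)
E
```

```text
top [0.48923182 0.08388393 1.12992327]
scene [0.99445293 0.61691083 0.64927771]
{'time': 0.1, 'joint_pos': array([-1.37123232,  0.3338514 ,  0.03986152,  1.46620438, -0.01338417,
        1.34329541, -0.05848814]), 'qvel': array([-0.00099357, -0.0012073 , -0.00086625, -0.00167281, -0.00176817,
        0.00124838,  0.00140499]), 'tau': array([ 4.53167508e-03, -6.57817483e+01,  1.34019580e+00, -4.04708970e+01,
       -5.97563060e-02,  4.09127329e-02,  1.04853209e-04]), 'eef_pos': array([0.19121651, 0.62078277, 0.2217303 ]), 'ee_rot': array([3.14148129e+00, 1.48874907e-03, 1.27204293e+00]), 'ft_force': array([ 0.509088  , -0.23889618, -0.4131363 ]), 'torque': array([ 0.02832172, -0.00937638,  0.01906133]), 'width': 0.08722756099308843}
```

View pics/top0.png

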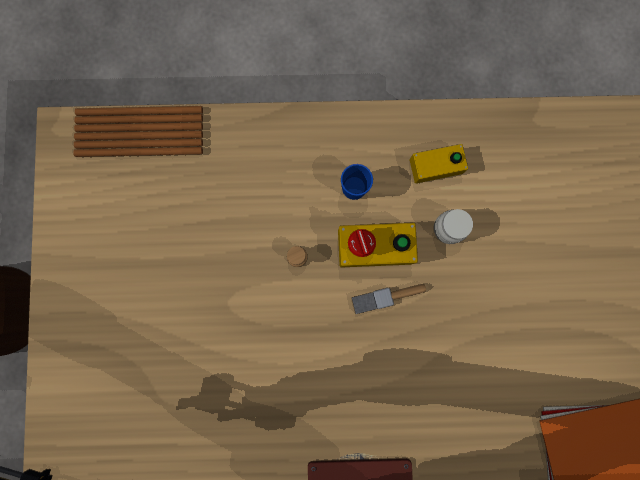

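View pics/scene0.png

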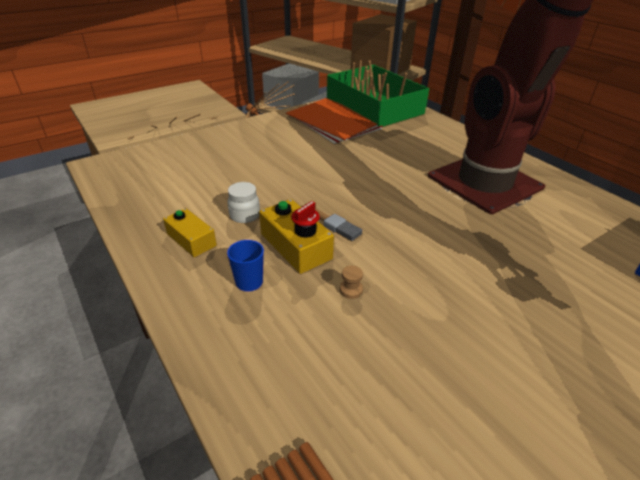

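The top view holds two yellow boxes. The one at about (378,244) has the red mushroom at (362,243) and a green button at (402,242). The one at (440,163) is smaller and has only a green button. The first fits the description, so I'll measure it and confirm in a crop. Bystanders: cup (356,181), jar (455,226), hub (297,256), brush (390,297).

```bash
python3 - <<'E'
from h import *
import pickle
d=pickle.load(open('c0.pkl','rb'));c=d['top'];f=c['frame']
hsv=cv2.cvtColor(f,cv2.COLOR_RGB2HSV)
def blobs(m,a=30):
    n,l,s,ce=cv2.connectedComponentsWithStats(m.astype(np.uint8)); return [(i,s[i],ce[i]) for i in range(1,n) if s[i][4]>a],l
H,S,V=[hsv[...,i].astype(int) for i in range(3)]
roi=np.zeros(H.shape,bool); roi[130:330,270:500]=1
ye=(H>20)&(H<32)&(S>200)&(V>90)&roi
b,l=blobs(ye,200)
for i,s,ce in b:
    p=cv2.findContours((l==i).astype(np.uint8),0,2)[0]; r=cv2.minAreaRect(np.vstack(p))
    P=np.array([ray(c,q,0.07) for q in cv2.boxPoints(r)]); print('yellow',r,P[:,:2].round(3).tolist(),[np.linalg.norm(P[k]-P[k-1]).round(3) for k in range(4)],P.mean(0))
red=((H<6)|(H>174))&(S>150)&(V>90)&roi
for i,s,ce in blobs(red,80)[0]:
    p=np.vstack(cv2.findContours((blobs(red,80)[1]==i).astype(np.uint8),0,2)[0]); e=cv2.minEnclosingCircle(p)
    print('red',s,ce,e,ray(c,e[0],0.114))
x,y=362,243
w=np.zeros(H.shape,bool);w[225:262,345:380]=1
wh=w&(S<110)&(V>120)
ys,xs=np.nonzero(wh); pts=np.c_[xs,ys].astype(np.float32); print('white',len(pts))
if len(pts)>4:
    W=np.array([ray(c,q,0.133)[:2] for q in pts]); m=W.mean(0); u,sv,vt=np.linalg.svd(W-m); pr=(W-m)@vt[0]
    print(m,(W[pr.argmin()]+W[pr.argmax()])/2,np.ptp(pr),'heading deg',np.degrees(np.arctan2(vt[0][1],vt[0][0])))
for n,q,z in (('green',(402,242),.092),('cup',(356,181),.085),('jar',(455,225),.075),('hub',(297,256),.052),('brushL',(352,304),.01),('brushR',(432,287),.01)): print(n,ray(c,q,z).round(3))
a=cv2.resize(f[195:335,275:490],None,fx=3.6,fy=3.6,interpolation=cv2.INTER_CUBIC); cv2.imwrite('pics/crop1.png',a[:,:,::-1])
E
```

```text
yellow ((438.0055847167969, 162.19100952148438), (28.25734519958496, 54.790767669677734), 77.00537872314453) [[0.791, -0.125], [0.817, -0.246], [0.753, -0.257], [0.728, -0.136]] [np.float64(0.064), np.float64(0.124), np.float64(0.064), np.float64(0.123)] [ 0.77214668 -0.19114735  0.07      ]
yellow ((377.2128601074219, 243.78208923339844), (40.53202819824219, 78.10250091552734), 87.0390625) [[0.634, 0.039], [0.639, -0.134], [0.55, -0.134], [0.545, 0.037]] [np.float64(0.089), np.float64(0.173), np.float64(0.09), np.float64(0.171)] [ 0.59197728 -0.0482259   0.07      ]
red [348 230  28  27 441] [360.29931973 242.92743764] ((361.3235168457031, 242.6764678955078), 13.68040943145752) [ 0.59066584 -0.00925435  0.114     ]
white 51
[ 0.5895154  -0.00512322] [0.58243389 0.01193176] 0.06420967935130961 heading deg 174.49494487362708
green [ 0.592 -0.099  0.092]
cup [ 0.73  -0.005  0.085]
jar [ 0.629 -0.22   0.075]
hub [0.57  0.129 0.052]
brushL [0.46  0.007 0.01 ]
brushR [ 0.495 -0.178  0.01 ]
```

View pics/crop1.png

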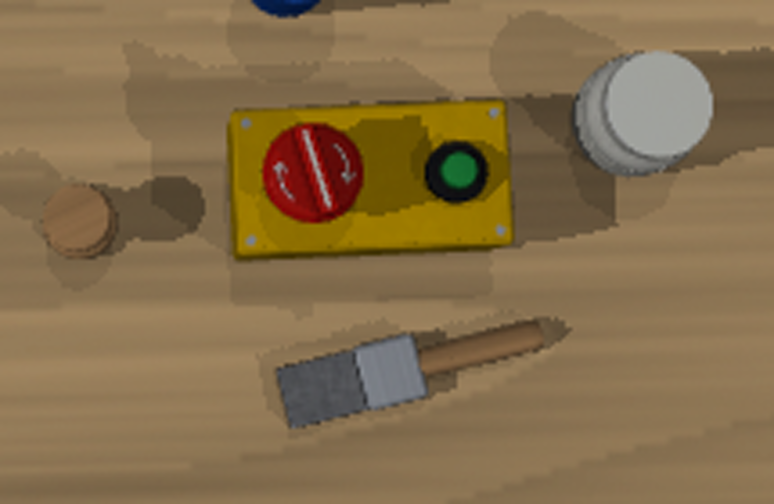

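The crop confirms it: the box measures 173 x 90 mm. The bar line runs from crop (305,130) to (328,207), which is pixels (359.7,231.1) to (366.1,252.5), so its heading is about 16.6° from world +x. The button centre is at about (0.591,-0.0085). I'll straddle the bar with the jaw axis at about 106.6°, moving across at height 0.22.

step_arm(
  commands=[
    [0,0,0.037,24,-38,0,0.5],
    [0,0,0.037,24,-38,0,0.5],
    [0,0,0.037,24,-38,0,0.5],
    [0,0,0.037,24,-38,0,0.5],
    [0,0,0.037,24,-38,0,0.5],
  ],
)

```text
time: 0.6
eef_pos: [0.312, 0.4293, 0.2222]
ee_rot: [-3.141, 0.0, 1.458]
ft_force: [0.6, 0.4, 0.2]
width: 0.0549
```

step_arm(
  commands=[
    [0,0,0.037,24,-38,0,0.5],
    [0,0,0.037,24,-38,0,0.5],
    [0,0,0.037,24,-38,0,0.5],
    [0,0,0.037,24,-38,0,0.5],
    [0,0,0.037,24,-38,0,0.5],
  ],
)

```text
time: 1.1
eef_pos: [0.4319, 0.2393, 0.2224]
ee_rot: [-3.141, -0.0, 1.644]
ft_force: [1.3, 0.8, -0.4]
width: 0.0231
```

step_arm(
  commands=[
    [0,0,0.037,24,-38,0,0.5],
    [0,0,0.037,24,-38,0,0.5],
    [0,0,0.037,24,-38,0,0.5],
    [0,0,0.037,24,-38,0,0.5],
    [0,0,0.037,24,-38,0,0.5],
  ],
)

```text
time: 1.6
eef_pos: [0.5518, 0.0495, 0.2225]
ee_rot: [3.142, -0.0, 1.829]
ft_force: [-0.1, 0.3, 0.4]
width: 0.0218
```

step_arm(
  commands=[
    [0,0,0.033,20,-30,0,0.5],
    [0,0,0,0,0,0,0.5],
    [0,0,0,0,0,0,0.5],
  ],
)

```text
time: 1.9
eef_pos: [0.5713, 0.0203, 0.222]
ee_rot: [-3.14, 0.0, 1.858]
ft_force: [-0.3, 1.3, 0.3]
width: 0.0216
```

step_arm(
  commands=[
    [0,0,0,20,-29,-20,0.5],
    [0,0,0,0,0,-30,0.5],
    [0,0,0,0,0,0,0.5],
    [0,0,0,0,0,0,0.5],
  ],
)

```text
time: 2.3
eef_pos: [0.5907, -0.0061, 0.1726]
ee_rot: [-3.14, -0.001, 1.862]
ft_force: [0.6, 0.3, -0.5]
width: 0.0219
```

```bash
python3 - <<'E'
from h import *
import pickle
c=cam('wrist','w1.png');pickle.dump(c,open('w1.pkl','wb'))
s=robot.get_state();print(s['eef_pos'],s['ee_rot'],s['joint_pos'].round(2))
print('cam',-np.array(c['R']).T@c['t'],'expected top',proj(c,np.array([.591,-.0085,.133])),'TCP',proj(c,s['eef_pos']))
f=c['frame'];hsv=cv2.cvtColor(f,cv2.COLOR_RGB2HSV);H,S,V=[hsv[...,i].astype(int) for i in range(3)]
red=((H<8)|(H>172))&(S>150)&(V>60)
n,l,st,ce=cv2.connectedComponentsWithStats(red.astype(np.uint8))
for i in range(1,n):
    if st[i][4]>300: print(st[i],ce[i])
E
```

```text
[ 0.59138465 -0.00629168  0.17361142] [ 3.14095081e+00 -5.36986973e-04  1.86184236e+00] [-0.54  0.27  0.57  1.7  -0.15  1.22  1.93]
cam [ 0.52209741 -0.02719581  0.33527895] expected top [313.44619298 261.4318854 ] TCP [316.570155   288.81820221]
[ 269  210   81   88 4005] [309.97053683 247.81972534]
```

View pics/w1.png

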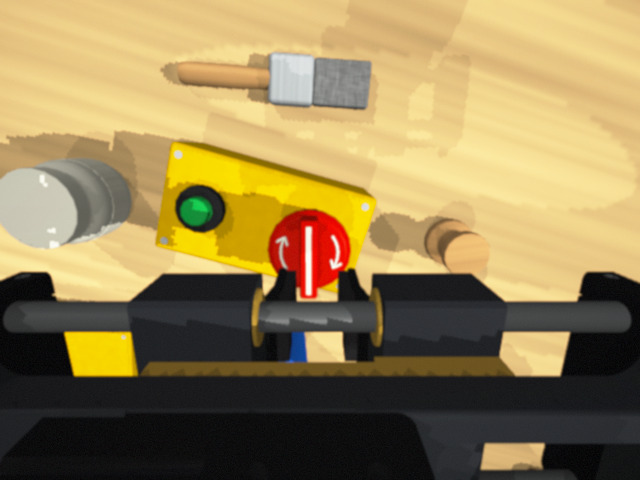

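The white bar line is vertical in the wrist view, from (309,225) to (309,297), so the jaws are parallel to it. I'll cast those ends onto z=0.133.

```bash
python3 - <<'E'
from h import *
import pickle
c=pickle.load(open('w1.pkl','rb'));f=c['frame']
hsv=cv2.cvtColor(f,cv2.COLOR_RGB2HSV);w=(hsv[...,1]<70)&(hsv[...,2]>170);m=np.zeros(w.shape,bool);m[220:300,300:320]=1
ys,xs=np.nonzero(w&m);W=np.array([ray(c,(x,y),.133)[:2] for x,y in zip(xs,ys)])
mn=W.mean(0);vt=np.linalg.svd(W-mn)[2];pr=(W-mn)@vt[0];cen=mn+vt[0]*(pr.max()+pr.min())/2
print(len(xs),cen,np.ptp(pr),np.degrees(np.arctan2(vt[0][1],vt[0][0])))
c=pickle.load(open('c0.pkl','rb'))['top'];print(ray(c,(362.9,241.8),.133))
E
```

```text
337 [ 0.59201615 -0.01187142] 0.045834156190917255 16.314674951507165
[ 0.59051182 -0.01083401  0.133     ]
```

The two views agree on about (0.591,-0.011), heading 16.3°. I'll correct y by -4.5 mm and descend around the bar.

step_arm(
  commands=[
    [0,0,-0.005,0,-4.5,-10,0.5],
    [0,0,0,0,0,-15,0.5],
    [0,0,0,0,0,-15,0.5],
    [0,0,0,0,0,0,0.5],
    [0,0,0,0,0,0,0.5],
  ],
)

```text
time: 2.85
eef_pos: [0.5909, -0.0123, 0.1319]
ee_rot: [-3.14, -0.0, 1.855]
ft_force: [-0.1, -0.2, 0.9]
width: 0.0217
```

step_arm(
  commands=[
    [0,0,0,0,0,-10,0.5],
    [0,0,0,0,0,-7,0.5],
    [0,0,0,0,0,0,0.5],
  ],
)

```text
time: 3.15
eef_pos: [0.5911, -0.0123, 0.1146]
ee_rot: [-3.141, 0.0, 1.855]
ft_force: [0.4, 1.0, 0.6]
width: 0.0215
```

step_arm(
  commands=[
    [0,0,0,0,0,-4,0.5],
    [0,0,0,0,0,-4,0.5],
    [0,0,0,0,0,0,0.5],
  ],
)

```text
time: 3.45
eef_pos: [0.5914, -0.0123, 0.1073]
ee_rot: [3.141, 0.0, 1.855]
ft_force: [-0.6, 1.0, 2.9]
width: 0.0218
```

step_arm(
  commands=[
    [0,0,0,0,0,-2,0.5],
    [0,0,0,0,0,-2,0.5],
    [0,0,0,0,0,-1,0.5],
    [0,0,0,0,0,0,0.5],
  ],
)

```text
time: 3.85
eef_pos: [0.5914, -0.0123, 0.1026]
ee_rot: [3.141, 0.0, 1.855]
ft_force: [-1.2, 0.0, 4.2]
width: 0.0216
```

step_arm(
  commands=[
    [0,0,0,0,0,-1,0.5],
    [0,0,0,0,0,0,0.5],
    [0,0,0,0,0,0,0.5],
  ],
)

```text
time: 4.15
eef_pos: [0.5915, -0.0123, 0.1019]
ee_rot: [3.141, -0.0, 1.855]
ft_force: [-2.6, 0.6, 7.1]
width: 0.0217
```

step_arm(
  commands=[
    [0,0,0,0,0,-1,0.5],
    [0,0,0,0,0,0,0.5],
    [0,0,0,0,0,0,0.5],
    [0,0,0,0,0,0,0.5],
  ],
)

```text
time: 4.55
eef_pos: [0.5917, -0.0123, 0.1019]
ee_rot: [3.14, -0.0, 1.855]
ft_force: [-5.8, 0.6, 14.9]
width: 0.0213
```

It's at the bottom stop: z stays at 0.1019 while the force rises to 15 N. I'll ease up a little to check that it latched (no force).

step_arm(
  commands=[
    [0,0,0,0,0,3,0.5],
    [0,0,0,0,0,3,0.5],
    [0,0,0,0,0,0,0.5],
    [0,0,0,0,0,0,0.5],
  ],
)

```text
time: 4.95
eef_pos: [0.5912, -0.0123, 0.1062]
ee_rot: [-3.141, 0.0, 1.855]
ft_force: [-0.1, -0.7, 0.6]
width: 0.0218
```

```bash
python3 - <<'E'
from h import *
c=cam('scene','s1.png');f=c['frame'][185:285,230:380];cv2.imwrite('pics/s1c.png',cv2.resize(f,None,fx=5,fy=5,interpolation=cv2.INTER_CUBIC)[:,:,::-1])
s=robot.get_state();print(s['eef_pos'],s['ft_force'],s['joint_pos'].round(2))
E
```

```text
[ 0.59111636 -0.01236601  0.10613824] [-0.37467902  0.07983663 -0.20197416] [-0.52  0.33  0.56  1.77 -0.2   1.09  1.97]
```

View pics/s1c.png

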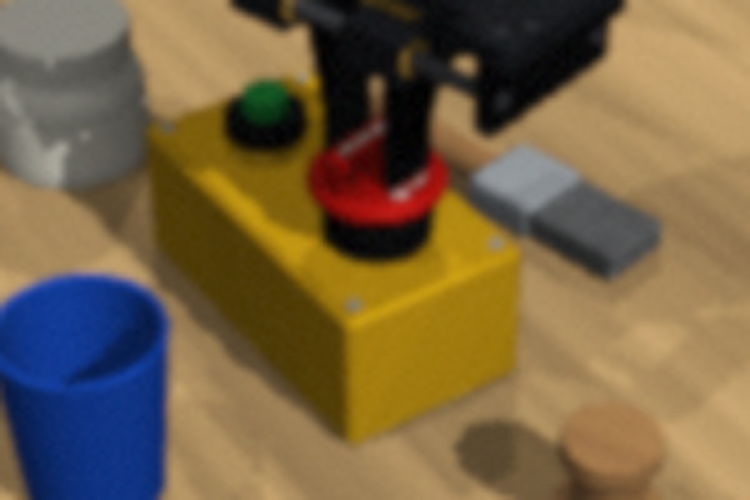

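The scene crop shows the red head at about (380,180), low on its collar, with the fingers either side of the bar. There is no force on the tips, so it is latched. Now I'll raise 3 mm so it can pop, narrow the jaws a bit and twist clockwise (negative z).

step_arm(
  commands=[
    [0,0,0,0,0,3,0.6],
    [0,0,-0.1,0,0,0,0.6],
    [0,0,-0.1,0,0,0,0.6],
    [0,0,-0.1,0,0,0,0.6],
    [0,0,-0.1,0,0,0,0.6],
  ],
)

```text
time: 5.5
eef_pos: [0.591, -0.0119, 0.1096]
ee_rot: [-3.141, -0.0, 1.451]
ft_force: [-1.9, 1.2, 1.1]
width: 0.0173
```

step_arm(
  commands=[
    [0,0,-0.08,0,0,0,0.6],
    [0,0,-0.08,0,0,0,0.6],
    [0,0,-0.08,0,0,0,0.6],
    [0,0,0,0,0,0,0.6],
  ],
)

```text
time: 5.9
eef_pos: [0.5911, -0.0118, 0.1096]
ee_rot: [-3.141, -0.0, 1.214]
ft_force: [-2.2, 1.0, 1.6]
width: 0.0175
```

```bash
python3 -c "
from h import *
s=robot.get_state();print(s['eef_pos'],s['ee_rot'],s['ft_force'],s['torque'],s['joint_pos'].round(2))"
```

```text
[ 0.59114422 -0.01177659  0.10956093] [-3.14093549e+00 -1.19906336e-04  1.21422862e+00] [-2.15604105  0.97620222  1.55369154] [0.40563844 0.28986631 0.04642388] [-0.61  0.35  0.68  1.78 -0.25  1.1   1.37]
```

step_arm(
  commands=[
    [0,0,-0.08,0,0,0,0.6],
    [0,0,-0.08,0,0,0,0.6],
    [0,0,0,0,0,0,0.6],
  ],
)

```text
time: 6.2
eef_pos: [0.5912, -0.0118, 0.1096]
ee_rot: [-3.141, -0.0, 1.056]
ft_force: [-2.5, 3.0, 1.0]
width: 0.0171
```

step_arm(
  commands=[
    [0,0,-0.08,0,0,0,0.6],
    [0,0,-0.08,0,0,0,0.6],
    [0,0,0,0,0,0,0.6],
  ],
)

```text
time: 6.5
eef_pos: [0.5916, -0.0119, 0.1098]
ee_rot: [3.141, -0.001, 0.898]
ft_force: [0.3, 2.6, 3.1]
width: 0.0175
```

```bash
python3 -c "
from h import *
s=robot.get_state();print(s['eef_pos'],s['ee_rot'],s['ft_force'],s['torque'])
c=cam('wrist','w2.png')"
```

```text
[ 0.59164093 -0.0118913   0.10981156] [ 3.14137031e+00 -5.59036296e-04  8.97711822e-01] [0.32963947 2.60205256 3.06284708] [0.5138375  0.08109348 0.09944471]
```

View pics/w2.png

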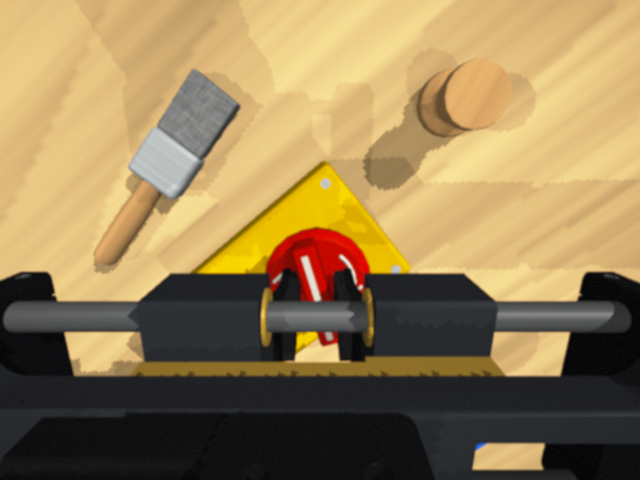

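The wrist view shows the bar line from about (303,257) to (325,330), lagging the jaws by about 16°. That puts the button's turn near 0.68 rad. The upward force has risen to 3 N, which suggests it has unlatched and is pushing up on the tips. I'll twist a little more, then rise straight up.

step_arm(
  commands=[
    [0,0,-0.08,0,0,0,0.6],
    [0,0,-0.05,0,0,0,0.6],
    [0,0,0,0,0,2,0.6],
    [0,0,0,0,0,3,0.6],
    [0,0,0,0,0,0,0.6],
  ],
)

```text
time: 7.05
eef_pos: [0.5917, -0.0121, 0.1151]
ee_rot: [3.141, -0.001, 0.768]
ft_force: [0.4, 3.6, 2.8]
width: 0.0176
```

step_arm(
  commands=[
    [0,0,0.1,0,0,3,0.5],
    [0,0,0.1,0,0,3,0.5],
    [0,0,0.1,0,0,5,0.5],
    [0,0,0.1,0,0,5,0.5],
    [0,0,0,0,0,20,0.5],
  ],
)

```text
time: 7.55
eef_pos: [0.5897, -0.013, 0.1489]
ee_rot: [-3.139, 0.003, 1.17]
ft_force: [0.4, 0.8, -0.2]
width: 0.0216
```

step_arm(
  commands=[
    [0,0,0,0,0,40,0.5],
    [0,0,0,0,0,40,0.5],
    [0,0,0,-20,40,20,0.5],
    [0,0,0,-20,40,0,0.5],
    [0,0,0,-20,40,0,0.5],
  ],
)

```text
time: 8.05
eef_pos: [0.531, 0.1076, 0.2511]
ee_rot: [3.14, -0.0, 1.165]
ft_force: [0.1, 1.3, 0.1]
width: 0.0221
```

step_arm(
  commands=[
    [0,0,0,-20,40,0,0.5],
    [0,0,0,-20,40,0,0.5],
    [0,0,0,-20,40,0,0.5],
    [0,0,0,0,40,0,0.5],
    [0,0,0,0,0,0,0.5],
  ],
)

```text
time: 8.55
eef_pos: [0.4694, 0.2729, 0.2498]
ee_rot: [-3.141, 0.0, 1.174]
ft_force: [-0.0, -0.6, -1.6]
width: 0.0218
```

```bash
python3 - <<'E'
from h import *
import pickle
d0=pickle.load(open('c0.pkl','rb'))
t=cam('top');s=cam('scene')
a=t['frame'][150:330,275:490];b=s['frame'][170:310,210:380]
r=lambda x:cv2.resize(x,(400,340),interpolation=cv2.INTER_CUBIC)
cv2.imwrite('pics/end.png',np.hstack([r(a),r(b)])[:,:,::-1])
for n,c,(y0,y1,x0,x1) in (('top',t,(130,330,270,500)),('scene',s,(170,310,210,380))):
    df=cv2.absdiff(c['frame'],d0[n]['frame'])[y0:y1,x0:x1].max(2);print(n,(df>50).sum())
    for f in (d0[n]['frame'],c['frame']):
        h=cv2.cvtColor(f,cv2.COLOR_RGB2HSV)[y0:y1,x0:x1];m=((h[...,0]<6)|(h[...,0]>174))&(h[...,1]>150)&(h[...,2]>90)
        ys,xs=np.nonzero(m);print('red',len(xs),xs.mean()+x0,ys.mean()+y0,ys.min()+y0)
st=robot.get_state();print(st['time'],st['eef_pos'],st['ft_force'])
E
```

```text
top 13
red 441 360.29931972789115 242.92743764172337 230
red 489 361.18609406952964 242.8773006134969 230
scene 2421
red 364 306.1978021978022 215.70054945054946 202
red 371 306.26954177897574 215.7466307277628 202
8.65 [0.47138956 0.26737688 0.24999547] [-0.30865945 -0.77420347  0.4188284 ]
```

View pics/end.png

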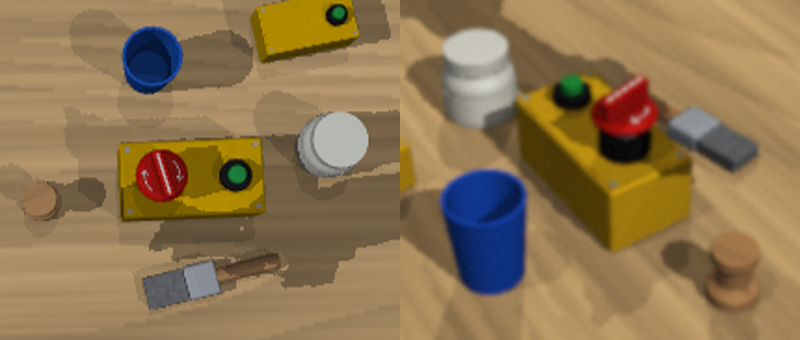

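The red head is back at its starting pixels in both views: scene (306.3,215.7) against (306.2,215.7), with the bar heading unchanged. The bystanders show no movement. I'm handing in.

```bash
python3 -c "
from plant import robot
print(robot.sign_off())"
```

```text
the job is handed in; nothing more can be done
None
```

The emergency stop test is done and handed in; the sign-off reports no verdict.

- **Press:** I straddled the bar with half-closed fingers and pressed the disc to its bottom stop, reaching about 15 N (8 N was suggested). With the tips lifted 4 mm the force was near zero and the head stayed low, so it had latched.
- **Twist:** I pushed the bar clockwise with the tool turned 1.09 rad. At 0.96 rad of tool turn the wrist picture put the button at about 0.68 rad. The upward force had also risen to about 3 N, which I took as the latch freeing. I then raised the arm and moved clear by about 8.6 s of the 38 s.
- **Last checks:** Both cameras show the red head back at its starting pixels with its bar at the starting heading. The top view shows the green button, jar, hub, cup and brush unchanged, with only 13 pixels differing from the start. The scene view differed by 2421 pixels, which I put down to the arm's shadow because nothing in it looks moved. The arm is clear, with about zero force on it.
- **Not measured:** I inferred the latch and the twist angle from forces and pictures, since the joint values can't be read.

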